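# Roll the feed roller up into its cradle and shut the keeper

## Task

The ticket feeder's roller stands at the foot of its cradle. Push it with your fingertips slowly up the ramp and over the crest, fully home against the two end stops, never lifting or gripping it nor letting it run back on the way; then push the keeper by its upright peg all the way across behind it. Handle it gently, leave the other things on the table alone, and let go of everything at the end.

Things in the scene. Friction and masses are not known exactly. Their poses are not given: they have to be found in the camera images.
- cradle: Fixed cradle: plywood base 226 x 190 x 9 mm carrying two parallel aluminium rails, 23 mm wide, centred at y = +42.5 and -42.5 mm, nothing between them above the base plate. Origin on the table top under the middle between the rails; x points up the ramp, y to its left, z up. Lips 3 mm thick stand 6 mm above the rails' outer edges, inner faces at y = +-52 mm.
- ramp_foot (a point): Point midway between the rails where their level foot ends and the ramp begins; cradle x = -55, y = 0, z = 12 mm (height of the rail tops). The level foot runs from here back to x = -105 mm, where each rail has a 9 mm high foot lip. From here the rails rise at 10 degrees.
- crest (a point): Point midway between the rails, at the height of their tops, at the crest where the 10 degree ramp ends; cradle x = 35, y = 0, z = 28 mm. Beyond it the rails fall at 5 degrees to two steel end stops (one per rail, 30 mm wide, faces at x = 85 mm, tops at z = 62 mm).
- home (a point): Where the middle of the roller's shaft lies when the roller is home, both tyres against the end stops; cradle x = 65, y = 0, z = 45.5 mm.
- roller: Loose roller, 0.15 to 0.31 kg: bare steel shaft, 16 mm diameter, 64 mm long, between two rubber tyres of 40 mm diameter, 16 mm wide; 120 mm long with its stub ends. Origin mid-shaft on the axis; y along the shaft; x, z turn as it rolls. Pushed at the bare shaft it rolls freely and stays square; let go on the ramp it runs back; past the crest it runs to the stops and stays.
- keeper (a joint): Swing bar that locks the roller in; it swings level. Value in rad: 0 = wide open, pointing down-ramp and 30 degrees outward to the right; 0.52 = straight down-ramp, beside the rails; 2.094 = shut against its limit, pointing to the cradle's +y across both rails, just behind the seated roller. Shuts clockwise seen from above. Friction holds it where it is left; about 0.6 N at the peg moves it.
- keeper_pivot (a point): The keeper's upright pivot axis, on the right of the ramp, at bar height; cradle x = 37, y = -78, z = 45.5 mm. The steel bar is 10 mm wide, 8 mm high (top at z = 49.5 mm) and reaches 116 mm from here.
- keeper_peg (a point): Centre of the top end of the upright steel peg near the keeper's free end, 105 mm from the pivot: 12 mm in diameter, stands 30 mm above the bar, its top 79.5 mm above the table. Push it sideways to swing the keeper.
- screwdriver: Bystander: screwdriver with a stout yellow handle, 17 x 107 x 17 mm, loose on the table beside the cradle; origin at the centre of its underside. To be left alone.
- battery: Bystander: AA battery cell, 15 x 50 x 15 mm, loose on the table beside the cradle; origin at the centre of its underside. To be left alone.
- relay: Bystander: small box-shaped relay, 24 x 30 x 24 mm, loose on the table beside the cradle; origin at the centre of its underside. To be left alone.
- connector: Bystander: small moulded connector, 10 x 30 x 9 mm, loose on the table beside the cradle; origin at the centre of its underside. To be left alone.
- tweezers: Bystander: steel tweezers, 14 x 120 x 9 mm, loose on the table beside the cradle; origin at the centre of its underside. To be left alone.

How it is judged:
On the way, in this order (a step that is already met when the one before it is completed fails the run):
1. the roller is on the ramp, being pushed up (x of roller in the frame of cradle between -0.035 and 0.05 m).
2. the roller is home against the end stops while the keeper is still open (x of roller in the frame of cradle between 0.06 and 0.07 m and y of roller in the frame of cradle between -0.01 and 0.01 m and z of roller in the frame of cradle between 0.041 and 0.051 m and angle between the y axis of roller and the y axis of cradle, either way round below 0.08 rad and value of joint keeper below 1.3 rad), for 0.2 s.
At the end, for the whole second after the job is handed in: The roller rests in its seat, shaft within 5 mm of its home position along the ramp and in height, 10 mm sideways and 0.08 rad of square, and the keeper is shut to within 0.14 rad of its limit; all at rest (x of roller in the frame of cradle between 0.06 and 0.07 m and y of roller in the frame of cradle between -0.01 and 0.01 m and z of roller in the frame of cradle between 0.041 and 0.051 m and angle between the y axis of roller and the y axis of cradle, either way round below 0.08 rad and value of joint keeper above 1.95 rad and linear speed of roller below 0.02 m/s); the robot touches nothing.
It fails at once if the roller is lifted off the rails ((x of roller in the frame of cradle below -0.055 m and z of roller in the frame of cradle above 0.043 m) or (x of roller in the frame of cradle below -0.025 m and z of roller in the frame of cradle above 0.0483 m) or (x of roller in the frame of cradle below 0.005 m and z of roller in the frame of cradle above 0.0536 m) or (x of roller in the frame of cradle below 0.1 m and z of roller in the frame of cradle above 0.0589 m)).
It fails at once if the roller is let go on the ramp and runs free (rolls back or is flicked) (x of roller in the frame of cradle between -0.05 and 0.03 m and linear speed of roller above 0.12 m/s and contact force between each of the fingers, the arm and roller below 0.02 N).
It fails at once if the roller is squeezed or rammed with more than 30 N (contact force between the fingers and roller above 30 N).
It fails at once if a bystander is moved by more than 25 mm (distance of any of screwdriver, battery, relay, connector, tweezers from where it was at the start of the episode above 0.025 m).
It also fails if it takes over 54 s, if anything falls off the work surface, if the arm or the gripper's body presses on something with over 40 N, if the wrist force passes 120 N, or if a joint passes its speed limit or range.

## Robot

A 7-joint arm with a two-finger parallel gripper is mounted at the origin on a cart in front of the work surface, level with it; the furniture and walls round the work are solid. World frame = base frame: x ahead of the robot, y to its left, z up, the work surface at z = 0. Lengths are in m, angles in rad, forces in N, time in s.
With the tool pointing down it reaches from about 0.425 to 0.875 m from the base axis. Payload 4.7 kg.
Tool frame: the origin (TCP) lies between the finger pads; the fingertips stand 14 mm ahead of it and the grasp point (between the pads) lies 5 mm behind it; z points along the fingers, y is the line along which they close (so a half turn about z gives the same grasp; the last joint's range is limited). The gripper opens to 87 mm and grips with 3 to 60 N. Pads are 19 mm wide; open, the fingers measure 117 mm over their backs; the gripper's body (75 mm by 190 mm) begins 51 mm behind the grasp point.
Start: joints at [1.306, 0.321, -0.07, 1.45, 0.023, 1.371, -0.057], TCP at [0.179, -0.625, 0.237] pointing down, gripper open.
Joint ranges: [-2.86, 2.86], [-0.3, 2.09], [-1.38, 1.24], [0.06, 2.45], [-1.56, 4.7], [0.09, 2.05], [-2.69, 2.69]. Speed limits (rad/s): [2.57, 2.57, 3.14, 3.14, 3.14, 3.14, 3.14].

## Interface

Orientations are given as a rotation vector (axis times angle).
In Python, from bench import ctrl gives the robot as it stands.
- The arm moves only by the tool step_arm, never from a script. Its argument "commands" is a list of rows, each an object with "travel": the shift along the tool's x, y, z in m, a list of three; "turn": the turn, a rotation vector about the tool's x, y, z in degrees, a list of three. A call has 1 to 5 rows; each row is the pose to reach, as a shift and turn from the pose commanded when the call began, along the tool's axes at that moment; what a row does not reach only later rows make up. A row lasts 1/10 s, in which the tool goes at most 50 mm and 8.59 degrees, less where a joint would pass 70% of its speed; a pose out of reach is approached as far as the arm can. A call with a gripper value outside its range is refused whole. "gripper" is the opening, from 0 (shut) to 1 (fully open), set as the call begins (left out, the last holds). The fingers move at their own pace and stop on an object; "force" is the grip in N (left out, the last holds). Time passes only in rows, so rows that repeat a pose let the fingers close. It gives the time, the measured TCP pose, the force, the opening and the grip force at its end, in the units of the state.
- ctrl.get_state(): the state, without advancing time (a new reading comes with each control period).
- ctrl.get_image(name): name is "scene" or "top" or "wrist"; returns the picture (420x560x3 uint8, red, green, blue); there is no depth.
- ctrl.camera_model(name): a dict with "fx", "fy", "cx", "cy" (pixels), "R" (3x3) and "t" (3): a world point X has camera coordinates R X + t; the wrist camera has in their place "T_tool_cam" (4x4, takes a point from camera to tool coordinates, whose origin is the TCP and whose axes are the flange's). Camera axes: x right, y down, z forward; pixel columns grow to the right and rows downward; lengths in m; the calibration is good to about 2 mm. A picture is of the moment at which its call begins: read the wrist's pose just before it. camera_model takes no time and is no camera call.
- ctrl.close_job(): hands the job in; it is judged then, once.
The state is a dict: "time": time; "joint_positions": joint angles; "qd": joint speeds; "joint_torque": joint torques, N m; "position": TCP position; "tool_rot": TCP orientation; "ft_force": force on the tool from outside, world axes, zero at the start; "torque": the same for the moment, N m; "grip_width": opening from 0.0 (shut) to 1.0 (fully open); "grip_force": force on a finger pad.
Only numpy, scipy, OpenCV 4.12 (cv2) and the standard library are available. Lean on these libraries where they do the work, as an engineer would, in place of code of your own. Each camera call takes 0.05 s, during which the arm holds its last target. There are 200 camera calls.

## Working session

There is one attempt and no reset: what is moved stays moved. The work goes in short steps, Python scripts to look and compute and a tool call to move; the robot and the scene stay as the last step left them, time stands still between calls to the robot, and variables do not carry over. Pictures are saved under pics/ and viewed, at most 10 in all, crops included, and the job is handed in when it is done.

Besides the shell and the picture viewer there is one more tool, called after "Request:" in YAML: its name, and indented under it one key for each argument. step_arm: Moves the arm, as the interface text tells. Its arguments: {"type":"object","properties":{"commands":{"type":"array"},"gripper":{"type":"number"},"force":{"type":"number"}},"required":["commands"]}

```bash
mkdir -p pics
python3 - <<'E'
from bench import ctrl
import cv2,numpy as np
s=ctrl.get_state();print(s['time'],s['position'],s['tool_rot'],s['grip_width'])
for n in('scene','top'):
    im=ctrl.get_image(n);cv2.imwrite(f'pics/{n}0.png',im[...,::-1]);m=ctrl.camera_model(n);print(n,m)
E
```

```text
0.0 [ 0.17867108 -0.62441485  0.23546453] [-3.10926015e+00 -4.36222421e-01  5.56291094e-04] 0.9993540899581819
scene {'fx': 437.5046961213787, 'fy': 437.5046961213787, 'cx': 288.0418133295194, 'cy': 211.0467584985211, 'R': array([[ 0.90028015, -0.4351421 , -0.01212465],
       [-0.30165685, -0.60354285, -0.73806448],
       [ 0.31384519,  0.66812228, -0.67462124]]), 't': array([-0.47145783,  0.30323055,  0.69186514])}
top {'fx': 437.54779480539383, 'fy': 437.54779480539383, 'cx': 274.5148870963217, 'cy': 211.83721015738178, 'R': array([[ 0.00446804, -0.99974818, -0.02199105],
       [-0.99335628, -0.00190847, -0.11506375],
       [ 0.11499281,  0.02235906, -0.99311466]]), 't': array([0.10141006, 0.5922258 , 0.86513793])}
```

View pics/top0.png

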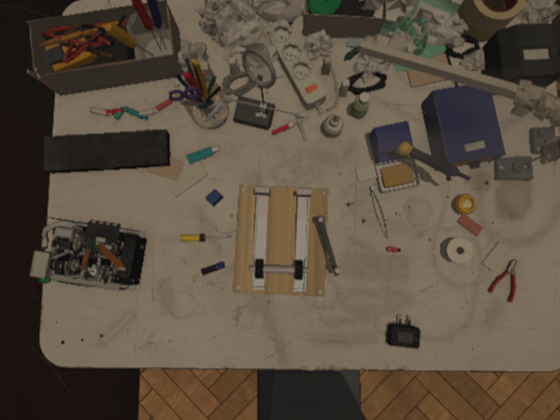

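View pics/scene0.png

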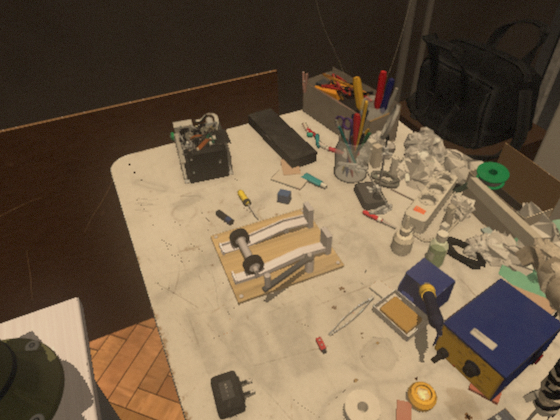

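The top view shows the cradle's plywood base spanning about (240,185) to (326,295), with the ramp pointing up the image (world +x). The roller is at the foot near (280,269), and the keeper is open on the right, from (319,220) to (336,270).

```bash
cat > h.py <<'E'
import cv2,numpy as np
from bench import ctrl
def ray(n,u,v,z):
    m=ctrl.camera_model(n);R=np.array(m['R']);t=np.array(m['t'])
    c=-R.T@t;d=R.T@np.array([(u-m['cx'])/m['fx'],(v-m['cy'])/m['fy'],1])
    return c+d*(z-c[2])/d[2]
def proj(n,X):
    m=ctrl.camera_model(n);p=np.array(m['R'])@X+m['t'];return np.array([m['fx']*p[0]/p[2]+m['cx'],m['fy']*p[1]/p[2]+m['cy']])
E
python3 - <<'E'
from h import *
im=cv2.imread('pics/top0.png')
x0,y0=225,170
c=im[y0:310,x0:350]
hsv=cv2.cvtColor(c,cv2.COLOR_BGR2HSV)
m=cv2.inRange(hsv,(10,85,60),(25,255,255))
m=cv2.morphologyEx(m,cv2.MORPH_OPEN,np.ones((3,3)))
pts=cv2.findNonZero(m)
n,l,st,_=cv2.connectedComponentsWithStats(m);print(st[st[:,4]>100])
hull=cv2.convexHull(pts);r=cv2.minAreaRect(hull);b=cv2.boxPoints(r)+[x0,y0];print(b)
q=np.array([ray('top',*p,0.009) for p in b]);print(q.round(4),q.mean(0))
print([np.linalg.norm(q[i]-q[(i+1)%4]).round(4) for i in range(4)])
e=[(q[(i+1)%4]-q[i]) for i in range(4)];print([np.degrees(np.arctan2(v[1],v[0])).round(2) for v in e])
big=cv2.resize(c,None,fx=4.2,fy=4.2,interpolation=cv2.INTER_CUBIC)
cv2.drawContours(big,[np.int32((b-[x0,y0])*4.2)],0,(0,255,0),1)
cv2.imwrite('pics/c1.png',cv2.convertScaleAbs(big,alpha=1.4))
E
```

```text
[[    0     0   125   140 11079]
 [    8    15    95   111  4169]
 [   41    17    31    79  2231]]
[[232.66083145 291.31963348]
 [239.13313293 183.44799042]
 [349.89437866 190.09366608]
 [343.42207336 297.96530914]]
[[ 0.4284  0.1902  0.009 ]
 [ 0.6559  0.1798  0.009 ]
 [ 0.6417 -0.0559  0.009 ]
 [ 0.4162 -0.0392  0.009 ]] [0.5355722  0.06873244 0.009     ]
[np.float64(0.2277), np.float64(0.2362), np.float64(0.2261), np.float64(0.2297)]
[np.float64(-2.6), np.float64(-93.45), np.float64(175.75), np.float64(86.96)]
```

View pics/c1.png

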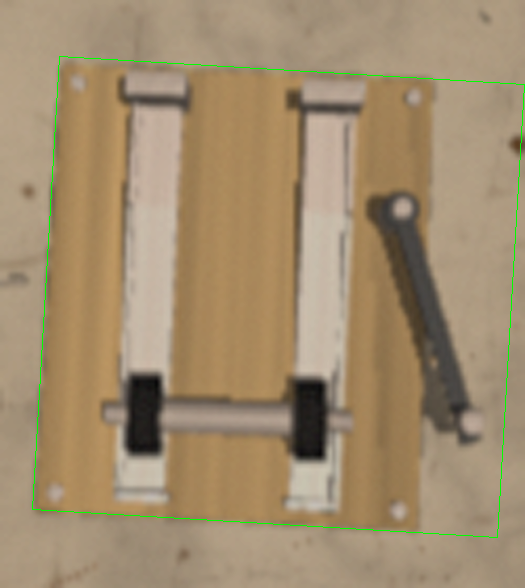

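The crop shows the base corners clearly (about (61,58), (434,80), (419,529) and (33,509)). The tyres are at (144,414) and (310,419), the pivot at (402,208) and the peg top at (472,423). The rectangle fit picked up stray pixels on the right, so I'll refit using only the large blobs.

Run:
```python
from h import *
im=cv2.imread('pics/top0.png');x0,y0=225,170
c=im[y0:310,x0:350];hsv=cv2.cvtColor(c,cv2.COLOR_BGR2HSV)
P=lambda p,z:ray('top',(p[0]+.5)/4.2-.5+x0,(p[1]+.5)/4.2-.5+y0,z)
q=np.array([P(p,.009) for p in[(61,58),(434,80),(419,529),(33,509)]])
print(q.round(4),[np.linalg.norm(q[i]-q[(i+1)%4]).round(4) for i in range(4)])
m=q.mean(0);ex=(q[0]+q[1]-q[2]-q[3]);ey=q[0]+q[3]-q[1]-q[2]
yx=np.arctan2(ex[1],ex[0]);yy=np.arctan2(-ey[0],ey[1]);print('mean',m,np.degrees([yx,yy]))
piv=P((402,208),.0495);peg=P((472,423),.0795)
print('piv',piv,'peg',peg,np.linalg.norm((piv-peg)[:2]))
bl=cv2.inRange(hsv,(0,0,0),(180,255,45));n,l,st,ce=cv2.connectedComponentsWithStats(bl)
for s,k in zip(st[1:],ce[1:]):
    if s[4]>60:print(s,ray('top',k[0]+x0,k[1]+y0,.042))
sh=P((230,416),.032);print('shaft',sh)
yaw=(yx+yy)/2;R=np.array([[np.cos(yaw),-np.sin(yaw)],[np.sin(yaw),np.cos(yaw)]])
for k in(piv,peg,sh):print('cradle frame',R.T@(k-m)[:2])
```

```text
[[ 0.656   0.1798  0.009 ]
 [ 0.6447 -0.0095  0.009 ]
 [ 0.4209 -0.      0.009 ]
 [ 0.4295  0.1906  0.009 ]] [np.float64(0.1897), np.float64(0.2241), np.float64(0.1908), np.float64(0.2267)]
mean [0.53775909 0.09022888 0.009     ] [-2.57720157 -2.98287068]
piv [0.57560094 0.01049382 0.0495    ] peg [ 0.47392448 -0.018223    0.0795    ] 0.10565395796446612
[ 30  90   8  18 129] [0.47596142 0.13429765 0.042     ]
[ 70  91   8  18 130] [0.47475433 0.05507269 0.042     ]
shaft [0.47591227 0.09295645 0.032     ]
cradle frame [ 0.04166461 -0.07780582]
cradle frame [-0.05849938 -0.11142033]
cradle frame [-0.06190632 -0.00027531]
```

```bash
cat >> h.py <<'E'
from scipy.spatial.transform import Rotation as Ro
YAW=np.radians(-2.8);O=np.array([.5408,.0901])
def cw(x,y,z): # cradle -> world
    c,s=np.cos(YAW),np.sin(YAW);return np.array([O[0]+c*x-s*y,O[1]+s*x+c*y,z])
def down(yaw): # yaw deg of tool x in world
    return Ro.from_euler('z',yaw,degrees=True)*Ro.from_rotvec([np.pi,0,0])
def plan(targets,base=None): # [(world TCP, yaw deg)]
    s=ctrl.get_state();p,R=(s['position'],Ro.from_rotvec(s['tool_rot'])) if base is None else (base[0],down(base[1]))
    for X,y in targets:
        print('travel',(R.inv().apply(X-p)).round(4).tolist(),'turn',(R.inv()*down(y)).as_rotvec(degrees=True).round(1).tolist())
E
python3 - <<'E'
from h import *
plan([(np.array([.5,-.35,.235]),-2.8)])
plan([(cw(-.094,0,.15),-2.8)],(np.array([.5,-.35,.235]),-2.8))
E
```

```text
travel [0.3844, -0.1754, 0.0008] turn [-0.1, 0.0, 18.8]
travel [-0.0747, -0.4416, 0.085] turn [0.0, 0.0, 0.0]
```

Request:
step_arm:
  commands:
    - {"travel": [0.384,-0.175,0],"turn": [0,0,18.8]}
    - {"travel": [0.384,-0.175,0],"turn": [0,0,18.8]}
    - {"travel": [0.384,-0.175,0],"turn": [0,0,18.8]}
    - {"travel": [0.384,-0.175,0],"turn": [0,0,18.8]}
    - {"travel": [0.384,-0.175,0],"turn": [0,0,18.8]}
  gripper: 0.22

```text
time: 0.6
position: [0.3683, -0.4625, 0.2362]
tool_rot: [-3.14, 0.078, 0.001]
ft_force: [0.4, -0.4, -0.6]
grip_width: 0.63
grip_force: 0.0
```

Request:
step_arm:
  commands:
    - {"travel": [0.2,-0.09,0],"turn": [0,0,0]}
    - {"travel": [0.2,-0.09,0],"turn": [0,0,0]}
    - {"travel": [0.2,-0.09,0],"turn": [0,0,0]}
    - {"travel": [0.2,-0.09,0],"turn": [0,0,0]}
    - {"travel": [0.2,-0.09,0],"turn": [0,0,0]}

```text
time: 1.1
position: [0.5764, -0.3788, 0.2353]
tool_rot: [-3.137, 0.066, -0.002]
ft_force: [0.0, 0.4, -0.5]
grip_width: 0.239
grip_force: 0.0
```

Run:
```python
from h import *
s=ctrl.get_state();print(s['time'],s['position'],s['joint_positions'],s['grip_width'])
plan([(cw(-.094,0,.15),-2.8)])
```

```text
1.1 [ 0.5764147  -0.37885     0.23532674] [ 0.74020716  0.4205766  -0.27165542  1.33213111  0.10703857  1.40400486
 -1.13967049] 0.23907266542539574
travel [-0.1495, -0.4673, 0.087] turn [-0.2, -0.1, 0.4]
```

Request:
step_arm:
  commands:
    - {"travel": [-0.02,-0.24,0.04]}
    - {"travel": [-0.02,-0.24,0.04]}
    - {"travel": [-0.02,-0.24,0.04]}
    - {"travel": [-0.02,-0.24,0.04]}
    - {"travel": [-0.02,-0.24,0.04]}

```text
$.commands[0]: bad value
```

Request:
step_arm:
  commands:
    - {"travel": [-0.13,-0.228,0.047]}
    - {"travel": [-0.13,-0.228,0.047]}
    - {"travel": [-0.13,-0.228,0.047]}
    - {"travel": [-0.13,-0.228,0.047]}
    - {"travel": [-0.13,-0.228,0.047]}

```text
$.commands[0]: bad value
```

Request:
step_arm:
  commands:
    - {"travel": [0,0,0]}
    - {"travel": [0,0,0]}
    - {"travel": [0,0,0]}

```text
$.commands[0]: bad value
```

Run:
```python
from h import *
s=ctrl.get_state();print(s['time'],s['position'],s['joint_positions'])
im=ctrl.get_image('wrist');cv2.imwrite('pics/w1.png',im[...,::-1]);print(ctrl.camera_model('wrist'))
plan([(cw(-.094,0,.15),-2.8),(cw(-.094,0,.036),-2.8)])
```

```text
1.1 [ 0.5764147  -0.37885     0.23532674] [ 0.74020716  0.4205766  -0.27165542  1.33213111  0.10703857  1.40400486
 -1.13967049]
{'fx': 299.3432091010797, 'fy': 299.3432091010797, 'cx': 278.458331575819, 'cy': 212.76725848643204, 'T_tool_cam': array([[-5.68266851e-04, -9.61544072e-01, -2.74650097e-01,
         7.62163456e-02],
       [ 9.99999224e-01, -2.41860341e-04, -1.22230808e-03,
        -5.35726275e-04],
       [ 1.10887612e-03, -2.74650578e-01,  9.61543463e-01,
        -1.49529647e-01],
       [ 0.00000000e+00,  0.00000000e+00,  0.00000000e+00,
         1.00000000e+00]])}
travel [-0.15, -0.4665, 0.0869] turn [-0.3, -0.1, 0.5]
travel [-0.1503, -0.4659, 0.2009] turn [-0.3, -0.1, 0.5]
```

View pics/w1.png

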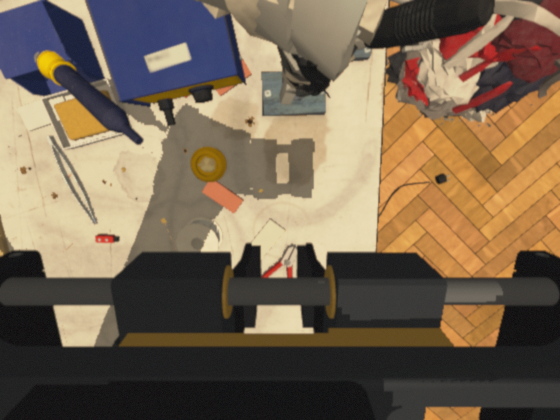

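The moves were refused because every row needs a turn, so the arm hasn't moved since the last one. This wrist view shows the bench at the right and the fingertips near (250,255) and (312,255). I'll resend with the turns filled in.

Request:
step_arm:
  commands:
    - {"travel": [-0.02,-0.24,0.04],"turn": [0,0,0]}
    - {"travel": [-0.02,-0.24,0.04],"turn": [0,0,0]}
    - {"travel": [-0.02,-0.24,0.04],"turn": [0,0,0]}
    - {"travel": [-0.02,-0.24,0.04],"turn": [0,0,0]}
    - {"travel": [-0.02,-0.24,0.04],"turn": [0,0,0]}

```text
time: 1.65
position: [0.5624, -0.141, 0.1958]
tool_rot: [-3.14, 0.076, 0.001]
ft_force: [0.8, -0.4, 0.1]
grip_width: 0.219
grip_force: 0.0
```

Request:
step_arm:
  commands:
    - {"travel": [-0.13,-0.227,0.047],"turn": [0,0,0]}
    - {"travel": [-0.13,-0.227,0.047],"turn": [0,0,0]}
    - {"travel": [-0.13,-0.227,0.047],"turn": [0,0,0]}
    - {"travel": [-0.13,-0.227,0.047],"turn": [0,0,0]}
    - {"travel": [-0.13,-0.227,0.047],"turn": [0,0,0]}

```text
time: 2.15
position: [0.4502, 0.0768, 0.1517]
tool_rot: [3.14, -0.079, -0.0]
ft_force: [0.5, -0.2, 1.1]
grip_width: 0.215
grip_force: 0.0
```

Request:
step_arm:
  commands:
    - {"travel": [0,0,0],"turn": [0,0,0]}
    - {"travel": [0,0,0],"turn": [0,0,0]}
    - {"travel": [0,0,0],"turn": [0,0,0]}

```text
time: 2.45
position: [0.4522, 0.0744, 0.1524]
tool_rot: [3.14, -0.08, 0.001]
ft_force: [0.8, -0.8, -0.3]
grip_width: 0.219
grip_force: 0.0
```

Run:
```python
from h import *
s=ctrl.get_state();print(s['time'],s['position'],s['joint_positions'])
im=ctrl.get_image('wrist');cv2.imwrite('pics/w2.png',im[...,::-1])
plan([(cw(-.094,0,.15),-2.8),(cw(-.094,0,.036),-2.8)])
```

```text
2.45 [0.45216374 0.07443078 0.15241745] [ 0.35557716 -0.00528611 -0.57018823  1.99737395 -0.00244003  1.14842181
 -1.83549359]
travel [-0.0064, -0.0201, 0.0024] turn [0.0, -0.0, -0.2]
travel [-0.0064, -0.0202, 0.1164] turn [0.0, -0.0, -0.2]
```

View pics/w2.png

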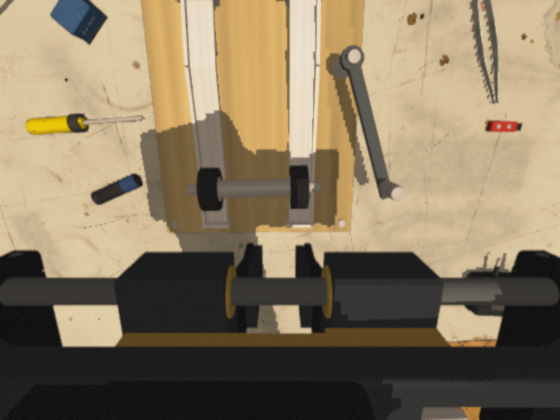

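The wrist view shows the tyres at (209,188) and (299,187), the shaft's middle at (254,188), the pivot at (353,57) and the peg top at (396,193).

```bash
cat >> h.py <<'E'
def wray(u,v,z,p,rv):
    m=ctrl.camera_model('wrist');R=Ro.from_rotvec(rv);T=np.array(m['T_tool_cam'])
    c=R.apply(T[:3,3])+p;d=R.apply(T[:3,:3]@[(u-m['cx'])/m['fx'],(v-m['cy'])/m['fy'],1])
    return c+d*(z-c[2])/d[2]
def wc(X):
    c,s=np.cos(YAW),np.sin(YAW);d=np.array(X)[:2]-O;return np.array([c*d[0]+s*d[1],-s*d[0]+c*d[1]]).round(4)
E
python3 - <<'E'
from h import *
s=ctrl.get_state();a=(s['position'],s['tool_rot'])
for n,u,v,z in[('tL',209,188,.04),('tR',299.5,187,.04),('shaft',254,187.5,.038),('piv',353,57,.0495),('peg',396,193,.0795),('baseL',150,232,.009),('baseR',351,231,.009)]:
    X=wray(u,v,z,*a);print(n,X.round(4),wc(X))
E
```

```text
tL [0.4798 0.1355 0.04  ] [-0.0631  0.0424]
tR [0.4765 0.0551 0.04  ] [-0.0625 -0.0381]
shaft [0.4778 0.0957 0.038 ] [-0.0632  0.0025]
piv [0.577  0.0116 0.0495] [ 0.04   -0.0767]
peg [ 0.4759 -0.0154  0.0795] [-0.0597 -0.1086]
baseL [0.4311 0.2097 0.009 ] [-0.1154  0.1141]
baseR [0.4214 0.0015 0.009 ] [-0.115  -0.0943]
```

```bash
sed -i 's/^YAW=.*/YAW=np.radians(-2.8);O=np.array([.5425,.091])/' h.py
python3 - <<'E'
from h import *
plan([(cw(-.094,0,.1),-2.8),(cw(-.094,0,.038),-2.8)])
E
```

```text
travel [-0.0048, -0.0211, 0.0524] turn [0.0, -0.0, -0.2]
travel [-0.0048, -0.0211, 0.1144] turn [0.0, -0.0, -0.2]
```

Request:
step_arm:
  commands:
    - {"travel": [-0.005,-0.021,0.03],"turn": [0,0,0]}
    - {"travel": [-0.005,-0.021,0.055],"turn": [0,0,0]}
    - {"travel": [-0.005,-0.021,0.08],"turn": [0,0,0]}
    - {"travel": [-0.005,-0.021,0.1],"turn": [0,0,0]}
    - {"travel": [-0.005,-0.021,0.114],"turn": [0,0,0]}

```text
time: 3.0
position: [0.4476, 0.0955, 0.0368]
tool_rot: [3.14, -0.082, -0.003]
ft_force: [0.5, 0.8, -0.5]
grip_width: 0.224
grip_force: 0.0
```

Request:
step_arm:
  commands:
    - {"travel": [0.002,0,0],"turn": [0,0,0]}
    - {"travel": [0.004,0,0],"turn": [0,0,0]}
    - {"travel": [0.006,0,0],"turn": [0,0,0]}
    - {"travel": [0.008,0,0],"turn": [0,0,0]}
    - {"travel": [0.009,0,0],"turn": [0,0,0]}

```text
time: 3.5
position: [0.4576, 0.0965, 0.0391]
tool_rot: [3.141, -0.078, 0.003]
ft_force: [-0.6, 0.7, -0.0]
grip_width: 0.219
grip_force: 0.0
```

Run:
```python
from h import *
s=ctrl.get_state();print(s['time'],s['position'],wc(s['position']),s['ft_force'])
plan([(cw(-.064,0,.038),-2.8),(cw(.028,0,.054),-2.8)])
```

```text
3.5 [0.45761052 0.09654754 0.03907806] [-0.0851  0.0014] [-0.56104643  0.66801469 -0.01389871]
travel [0.0211, 0.0014, 0.0011] turn [-0.0, -0.1, -0.0]
travel [0.1131, 0.0013, -0.0147] turn [-0.0, -0.1, -0.0]
```

Request:
step_arm:
  commands:
    - {"travel": [0.003,0,0],"turn": [0,0,0]}
    - {"travel": [0.006,0,0],"turn": [0,0,0]}
    - {"travel": [0.009,0,0],"turn": [0,0,0]}
    - {"travel": [0.012,0,0],"turn": [0,0,0]}
    - {"travel": [0.015,0,-0.001],"turn": [0,0,0]}

```text
time: 4.0
position: [0.4716, 0.0958, 0.0391]
tool_rot: [3.141, -0.077, -0.001]
ft_force: [-0.5, 0.2, 0.7]
grip_width: 0.221
grip_force: 0.4
```

Request:
step_arm:
  commands:
    - {"travel": [0.003,0,-0.0005],"turn": [0,0,0]}
    - {"travel": [0.006,0,-0.001],"turn": [0,0,0]}
    - {"travel": [0.009,0,-0.0015],"turn": [0,0,0]}
    - {"travel": [0.012,0,-0.002],"turn": [0,0,0]}
    - {"travel": [0.015,0,-0.0026],"turn": [0,0,0]}

```text
time: 4.5
position: [0.4869, 0.095, 0.0419]
tool_rot: [3.141, -0.077, -0.0]
ft_force: [-1.5, -0.1, 0.3]
grip_width: 0.22
grip_force: 0.4
```

Run:
```python
from h import *
s=ctrl.get_state();print(s['time'],s['position'],wc(s['position']),s['ft_force'])
cv2.imwrite('pics/w3.png',ctrl.get_image('wrist')[...,::-1]);
```

```text
4.5 [0.48690082 0.09501499 0.04193328] [-0.0557  0.0013] [-1.45052666 -0.06844056  0.31496144]
```

View pics/w3.png

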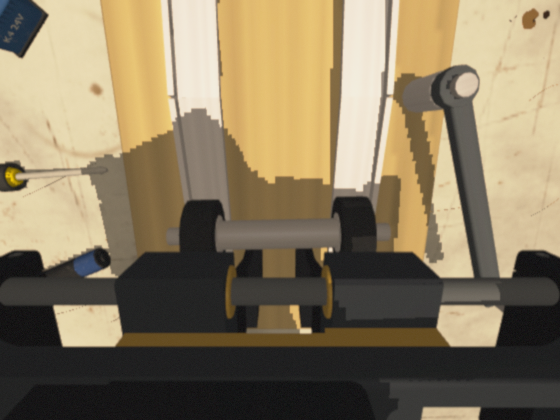

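The roller is square on the ramp at (278,235), with both fingertips on the shaft and the tyres on the rails. I'll keep pushing up at 10 degrees.

Request:
step_arm:
  commands:
    - {"travel": [0.003,0,-0.0005],"turn": [0,0,0]}
    - {"travel": [0.006,0,-0.001],"turn": [0,0,0]}
    - {"travel": [0.009,0,-0.0016],"turn": [0,0,0]}
    - {"travel": [0.012,0,-0.0021],"turn": [0,0,0]}
    - {"travel": [0.015,0,-0.0026],"turn": [0,0,0]}

```text
time: 5.05
position: [0.5019, 0.0943, 0.0446]
tool_rot: [3.141, -0.077, 0.0]
ft_force: [-0.9, 0.1, 0.8]
grip_width: 0.218
grip_force: 0.4
```

Request:
step_arm:
  commands:
    - {"travel": [0.003,0,-0.0005],"turn": [0,0,0]}
    - {"travel": [0.006,0,-0.001],"turn": [0,0,0]}
    - {"travel": [0.009,0,-0.0016],"turn": [0,0,0]}
    - {"travel": [0.012,0,-0.0021],"turn": [0,0,0]}
    - {"travel": [0.015,0,-0.0026],"turn": [0,0,0]}

```text
time: 5.55
position: [0.5169, 0.0936, 0.0471]
tool_rot: [3.141, -0.077, -0.0]
ft_force: [-1.1, 0.2, 0.6]
grip_width: 0.224
grip_force: 0.4
```

Request:
step_arm:
  commands:
    - {"travel": [0.003,0,-0.0005],"turn": [0,0,0]}
    - {"travel": [0.006,0,-0.001],"turn": [0,0,0]}
    - {"travel": [0.009,0,-0.0016],"turn": [0,0,0]}
    - {"travel": [0.012,0,-0.0021],"turn": [0,0,0]}
    - {"travel": [0.015,0,-0.0026],"turn": [0,0,0]}

```text
time: 6.05
position: [0.5318, 0.0928, 0.0497]
tool_rot: [3.141, -0.077, -0.0]
ft_force: [-1.8, -0.2, 0.3]
grip_width: 0.221
grip_force: 0.4
```

Request:
step_arm:
  commands:
    - {"travel": [0.003,0,-0.0005],"turn": [0,0,0]}
    - {"travel": [0.006,0,-0.001],"turn": [0,0,0]}
    - {"travel": [0.009,0,-0.0016],"turn": [0,0,0]}
    - {"travel": [0.012,0,-0.0021],"turn": [0,0,0]}
    - {"travel": [0.015,0,-0.0026],"turn": [0,0,0]}

```text
time: 6.55
position: [0.5468, 0.0921, 0.0523]
tool_rot: [3.141, -0.078, -0.0]
ft_force: [-0.5, -0.2, -0.3]
grip_width: 0.221
grip_force: 0.4
```

Run:
```python
from h import *
s=ctrl.get_state();print(s['time'],s['position'],wc(s['position']),s['ft_force'],s['tool_rot'])
```

```text
6.55 [0.54683182 0.09207353 0.05232947] [0.0043 0.0013] [-0.50461594 -0.21075834 -0.31970145] [ 3.14054623e+00 -7.75275449e-02 -1.21643935e-04]
```

Request:
step_arm:
  commands:
    - {"travel": [0.003,0,-0.0005],"turn": [0,0,0]}
    - {"travel": [0.006,0,-0.001],"turn": [0,0,0]}
    - {"travel": [0.009,0,-0.0015],"turn": [0,0,0]}
    - {"travel": [0.012,0,-0.0015],"turn": [0,0,0]}
    - {"travel": [0.015,0,-0.0015],"turn": [0,0,0]}

```text
time: 7.05
position: [0.5621, 0.0913, 0.0539]
tool_rot: [3.141, -0.078, 0.001]
ft_force: [-0.0, -0.2, 0.1]
grip_width: 0.219
grip_force: 0.0
```

Request:
step_arm:
  commands:
    - {"travel": [0.003,0,0],"turn": [0,0,0]}
    - {"travel": [0.006,0,0],"turn": [0,0,0]}
    - {"travel": [0.009,0,0],"turn": [0,0,0]}
    - {"travel": [0.012,0,0.0005],"turn": [0,0,0]}
    - {"travel": [0.014,0,0.001],"turn": [0,0,0]}

```text
time: 7.55
position: [0.5759, 0.0906, 0.0528]
tool_rot: [3.141, -0.078, 0.0]
ft_force: [0.6, 0.0, 1.5]
grip_width: 0.223
grip_force: 0.0
```

Run:
```python
from h import *
s=ctrl.get_state();print(s['time'],s['position'],wc(s['position']),s['ft_force'])
cv2.imwrite('pics/w4.png',ctrl.get_image('wrist')[...,::-1]);
```

```text
7.55 [0.57589075 0.09061009 0.05275997] [0.0334 0.0012] [0.57115724 0.00972651 1.49655364]
```

View pics/w4.png

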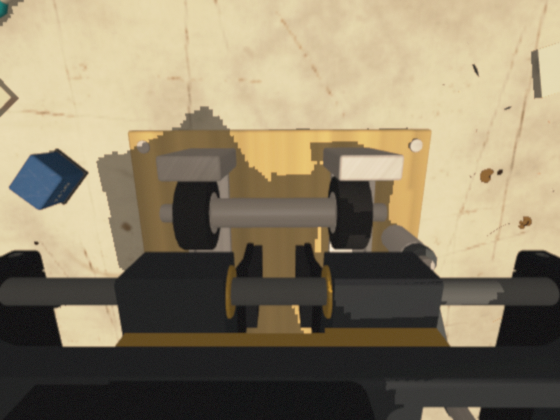

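The roller has rolled home: both tyres touch the end stops, with the shaft's middle at (273,211). I'll nudge it gently to make sure it is fully seated.

Request:
step_arm:
  commands:
    - {"travel": [0.003,0,0],"turn": [0,0,0]}
    - {"travel": [0.006,0,0],"turn": [0,0,0]}
    - {"travel": [0.008,0,0],"turn": [0,0,0]}
    - {"travel": [0.01,0,0],"turn": [0,0,0]}
    - {"travel": [0.011,0,0],"turn": [0,0,0]}

```text
time: 8.1
position: [0.5868, 0.0901, 0.0528]
tool_rot: [3.141, -0.078, 0.0]
ft_force: [-0.4, 0.7, -0.2]
grip_width: 0.221
grip_force: 0.0
```

Request:
step_arm:
  commands:
    - {"travel": [0.001,0,0],"turn": [0,0,0]}
    - {"travel": [0.002,0,0],"turn": [0,0,0]}
    - {"travel": [0.002,0,0],"turn": [0,0,0]}

```text
time: 8.4
position: [0.5881, 0.0901, 0.0527]
tool_rot: [3.14, -0.077, -0.002]
ft_force: [-1.5, 0.6, 0.1]
grip_width: 0.22
grip_force: 0.8
```

Run:
```python
from h import *
s=ctrl.get_state();print(s['time'],wc(s['position']),s['ft_force'])
X=wray(273,211,.0535,np.array([0.57589,0.09061,0.05276]),[3.141,-.078,0]);print(X,wc(X))
```

```text
8.4 [0.0456 0.0013] [-1.54022746  0.56718561  0.07263069]
[0.61067607 0.09242754 0.0535    ] [0.068  0.0048]
```

Request:
step_arm:
  commands:
    - {"travel": [-0.006,0,0],"turn": [0,0,0]}
    - {"travel": [-0.025,0,0],"turn": [0,0,0]}
    - {"travel": [-0.025,0,-0.02],"turn": [0,0,0]}
    - {"travel": [-0.025,0,-0.06],"turn": [0,0,0]}
    - {"travel": [-0.025,0,-0.1],"turn": [0,0,0]}
  gripper: 0

```text
time: 8.9
position: [0.5625, 0.0912, 0.1533]
tool_rot: [3.14, -0.077, -0.002]
ft_force: [1.1, -0.6, 0.2]
grip_width: 0.006
grip_force: 0.0
```

```bash
cat >> h.py <<'E'
PIV=np.array([.576,.011])
def fin(th,gap=0,z=.072): # th: keeper direction deg (world); finger centre behind the peg
    t=np.radians(th-90);r=np.radians(th)
    X=PIV+.105*np.array([np.cos(r),np.sin(r)])-(.0155+gap)*np.array([np.cos(t),np.sin(t)])
    return np.array([*X,z]),th-90
E
python3 - <<'E'
from h import *
s=ctrl.get_state();print(s['time'],s['position'],wc(s['position']),s['ft_force'],s['joint_positions'][6])
plan([fin(195.5,.012,.15)])
E
```

```text
8.9 [0.56248601 0.09120219 0.15332206] [0.02   0.0012] [ 1.14608594 -0.61922341  0.22951344] -1.942284705652607
travel [-0.0736, 0.1385, 0.0035] turn [-0.1, 0.1, -108.3]
```

Request:
step_arm:
  commands:
    - {"travel": [-0.074,0.138,0],"turn": [0,0,-43]}
    - {"travel": [-0.074,0.138,0],"turn": [0,0,-43]}
    - {"travel": [-0.074,0.138,0],"turn": [0,0,-43]}
    - {"travel": [-0.074,0.138,0],"turn": [0,0,-43]}
    - {"travel": [-0.074,0.138,0],"turn": [0,0,-43]}

```text
time: 9.4
position: [0.4805, -0.0474, 0.1526]
tool_rot: [2.98, 0.987, -0.003]
ft_force: [-0.3, -0.3, -0.1]
grip_width: 0.004
grip_force: 0.0
```

Request:
step_arm:
  commands:
    - {"travel": [0,0,0],"turn": [0,0,-43]}
    - {"travel": [0,0,0],"turn": [0,0,-43]}
    - {"travel": [0,0,0],"turn": [0,0,-43]}
    - {"travel": [0,0,0],"turn": [0,0,-43]}
    - {"travel": [0,0,0],"turn": [0,0,-43]}

```text
time: 9.9
position: [0.4826, -0.0428, 0.1528]
tool_rot: [2.406, 2.019, -0.0]
ft_force: [-0.3, 0.5, 0.1]
grip_width: 0.006
grip_force: 0.0
```

Request:
step_arm:
  commands:
    - {"travel": [0,0,0],"turn": [0,0,-22]}
    - {"travel": [0,0,0],"turn": [0,0,-22]}
    - {"travel": [0,0,0],"turn": [0,0,-22]}
    - {"travel": [0,0,0],"turn": [0,0,-22]}
    - {"travel": [0,0,0],"turn": [0,0,-22]}

```text
time: 10.4
position: [0.4827, -0.0429, 0.1528]
tool_rot: [1.987, 2.433, -0.0]
ft_force: [-0.4, -1.4, -1.1]
grip_width: 0.002
grip_force: 0.0
```

Run:
```python
from h import *
s=ctrl.get_state();print(s['time'],s['position'],s['ft_force'],s['joint_positions'][6])
cv2.imwrite('pics/w5.png',ctrl.get_image('wrist')[...,::-1])
plan([fin(195.5,.012,.1),fin(195.5,.012)])
```

```text
10.4 [ 0.48269925 -0.04288261  0.15282384] [-0.37173035 -1.41676049 -1.0511621 ] 0.20771827246880623
travel [-0.0005, -0.0007, 0.0529] turn [0.0, 0.0, -4.0]
travel [-0.0005, -0.0007, 0.0809] turn [0.0, 0.0, -4.0]
```

View pics/w5.png

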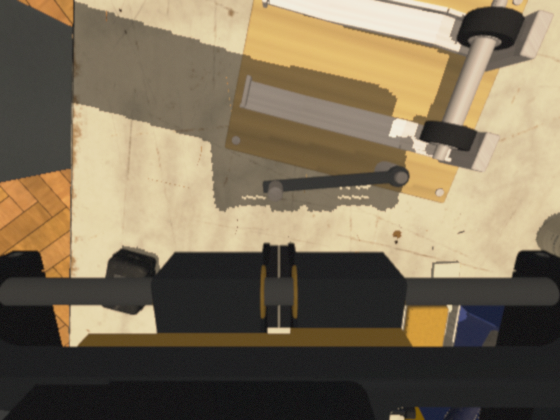

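The roller sits against both stops. The keeper peg is straight ahead of the closed fingers at (275,188), with the pivot at (400,177).

Run:
```python
from h import *
s=ctrl.get_state();a=(s['position'],s['tool_rot'])
print(wray(275,187,.0795,*a),wray(400,176,.053,*a),fin(195.5,.012))
plan([fin(195.5,.012)]);b=fin(195.5,.012)
plan([fin(195.5,g) for g in(.009,.006,.003,.0)],b)
```

```text
[ 0.47476641 -0.01146322  0.0795    ] [0.57622288 0.01346584 0.053     ] (array([ 0.48216786, -0.04355987,  0.072     ]), 105.5)
travel [-0.0005, -0.0007, 0.0809] turn [0.0, 0.0, -4.0]
travel [0.003, -0.0, -0.0] turn [0.0, 0.0, 0.0]
travel [0.006, 0.0, 0.0] turn [0.0, 0.0, 0.0]
travel [0.009, -0.0, -0.0] turn [0.0, 0.0, 0.0]
travel [0.012, -0.0, -0.0] turn [0.0, 0.0, 0.0]
```

Request:
step_arm:
  commands:
    - {"travel": [0,0,0.02],"turn": [0,0,-4]}
    - {"travel": [0,0,0.04],"turn": [0,0,-4]}
    - {"travel": [0,0,0.06],"turn": [0,0,-4]}
    - {"travel": [0,0,0.081],"turn": [0,0,-4]}
    - {"travel": [0,0,0.081],"turn": [0,0,-4]}

```text
time: 10.95
position: [0.4805, -0.0427, 0.0694]
tool_rot: [-1.897, -2.498, 0.004]
ft_force: [-1.0, 0.3, -1.0]
grip_width: 0.006
grip_force: 0.0
```

```bash
sed -i 's/^PIV=.*/PIV=np.array([.576,.0125])/' h.py
python3 - <<'E'
from h import *
s=ctrl.get_state();print(s['position'],s['tool_rot'])
plan([fin(195.5,.006),fin(195.5)])
print('arc');plan([fin(195.5-6*k) for k in range(1,6)],fin(195.5))
E
```

```text
[ 0.48047563 -0.04266478  0.06937448] [-1.89661761 -2.49832836  0.00364877]
travel [0.0061, 0.0018, -0.0026] turn [-0.3, -0.1, 0.1]
travel [0.0121, 0.0018, -0.0026] turn [-0.3, -0.1, 0.1]
arc
travel [0.0111, -0.001, -0.0] turn [-0.0, -0.0, 6.0]
travel [0.0222, -0.0009, -0.0] turn [0.0, -0.0, 12.0]
travel [0.0332, 0.0003, 0.0] turn [0.0, -0.0, 18.0]
travel [0.044, 0.0028, 0.0] turn [0.0, -0.0, 24.0]
travel [0.0546, 0.0063, 0.0] turn [0.0, -0.0, 30.0]
```

Request:
step_arm:
  commands:
    - {"travel": [0.004,0.002,-0.002],"turn": [0,0,0]}
    - {"travel": [0.007,0.002,-0.002],"turn": [0,0,0]}
    - {"travel": [0.01,0.002,-0.002],"turn": [0,0,0]}
    - {"travel": [0.012,0.002,-0.002],"turn": [0,0,0]}

```text
time: 11.35
position: [0.4822, -0.0306, 0.0748]
tool_rot: [1.897, 2.502, 0.001]
ft_force: [1.6, -1.4, 0.2]
grip_width: 0.003
grip_force: 0.3
```

Request:
step_arm:
  commands:
    - {"travel": [0.011,-0.001,0],"turn": [0,0,6]}
    - {"travel": [0.022,-0.001,0],"turn": [0,0,12]}
    - {"travel": [0.033,0,0],"turn": [0,0,18]}
    - {"travel": [0.044,0.003,0],"turn": [0,0,24]}
    - {"travel": [0.055,0.006,0],"turn": [0,0,30]}

```text
time: 11.85
position: [0.4724, 0.0239, 0.0742]
tool_rot: [2.485, 1.92, -0.0]
ft_force: [-0.5, -0.6, 0.5]
grip_width: 0.005
grip_force: 0.3
```

Run:
```python
from h import *
s=ctrl.get_state();print(s['time'],s['position'],s['tool_rot'],s['ft_force'])
plan([fin(165.5)])
plan([fin(165.5-6*k) for k in range(1,6)])
```

```text
11.85 [0.47242232 0.02389489 0.07422812] [ 2.48519383e+00  1.92021629e+00 -4.43253749e-04] [-0.48760262 -0.55267864  0.48960242]
travel [-0.0006, -0.0019, 0.0022] turn [0.0, 0.0, -0.1]
travel [0.0105, -0.0029, 0.0022] turn [0.0, 0.0, 5.9]
travel [0.0216, -0.0028, 0.0022] turn [0.0, 0.0, 11.9]
travel [0.0326, -0.0016, 0.0022] turn [0.0, 0.0, 17.9]
travel [0.0435, 0.0008, 0.0022] turn [0.0, 0.0, 23.9]
travel [0.054, 0.0043, 0.0022] turn [0.0, 0.0, 29.9]
```

Tracking matches the plan, and contact shows in the finger force. I'll repeat the arc.

Request:
step_arm:
  commands:
    - {"travel": [0.011,-0.002,0.001],"turn": [0,0,6]}
    - {"travel": [0.022,-0.002,0.002],"turn": [0,0,12]}
    - {"travel": [0.033,-0.001,0.002],"turn": [0,0,18]}
    - {"travel": [0.044,0.001,0.002],"turn": [0,0,24]}
    - {"travel": [0.054,0.005,0.002],"turn": [0,0,30]}

```text
time: 12.35
position: [0.4905, 0.0752, 0.0721]
tool_rot: [2.898, 1.212, -0.001]
ft_force: [-0.3, -0.3, 0.8]
grip_width: 0.006
grip_force: 0.4
```

Request:
step_arm:
  commands:
    - {"travel": [0.011,-0.001,0],"turn": [0,0,6]}
    - {"travel": [0.022,-0.001,0],"turn": [0,0,12]}
    - {"travel": [0.033,0,0],"turn": [0,0,18]}
    - {"travel": [0.044,0.003,0],"turn": [0,0,24]}
    - {"travel": [0.055,0.006,0],"turn": [0,0,30]}

```text
time: 12.85
position: [0.5335, 0.1101, 0.072]
tool_rot: [3.113, 0.421, -0.001]
ft_force: [-0.8, -1.1, -0.1]
grip_width: 0.007
grip_force: 0.4
```

Run:
```python
from h import *
s=ctrl.get_state();print(s['time'],s['position'],wc(s['position']),s['tool_rot'],s['ft_force'],s['grip_force'])
cv2.imwrite('pics/w6.png',ctrl.get_image('wrist')[...,::-1])
plan([fin(105.5)])
plan([fin(t) for t in(101,97,93,90,87.2)])
```

```text
12.85 [0.53354802 0.11009021 0.07204017] [-0.0099  0.0186] [ 3.11268958e+00  4.20756711e-01 -7.10448594e-04] [-0.81333012 -1.10169043 -0.08967936] 0.36996779424953274
travel [-0.0026, 0.001, 0.0003] turn [-0.0, -0.1, -0.3]
travel [0.0057, 0.0001, 0.0003] turn [-0.0, -0.1, 4.2]
travel [0.0131, -0.0002, 0.0003] turn [-0.0, -0.1, 8.2]
travel [0.0205, 0.0, 0.0004] turn [-0.0, -0.1, 12.2]
travel [0.0261, 0.0005, 0.0004] turn [-0.0, -0.1, 15.2]
travel [0.0312, 0.0013, 0.0004] turn [-0.0, -0.1, 18.0]
```

View pics/w6.png

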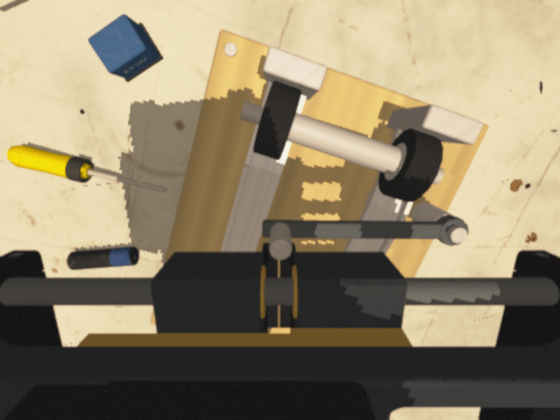

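The peg is against the fingertips at (281,243), the bar is about 18° short of shut, and the roller is still seated. Now I'll finish the swing gently, down to the limit.

Request:
step_arm:
  commands:
    - {"travel": [0.006,0,0],"turn": [0,0,4]}
    - {"travel": [0.013,0,0],"turn": [0,0,8]}
    - {"travel": [0.02,0,0],"turn": [0,0,12]}
    - {"travel": [0.026,0,0],"turn": [0,0,15]}
    - {"travel": [0.03,0.001,0],"turn": [0,0,18]}

```text
time: 13.4
position: [0.5624, 0.1174, 0.072]
tool_rot: [-3.141, 0.064, 0.001]
ft_force: [-0.4, 0.8, -0.4]
grip_width: 0.006
grip_force: 0.3
```

Request:
step_arm:
  commands:
    - {"travel": [0.001,0,0],"turn": [0,0,0]}
    - {"travel": [0.002,0,0],"turn": [0,0,0]}
    - {"travel": [0.003,0,0],"turn": [0,0,0]}
    - {"travel": [0.003,0,0],"turn": [0,0,0]}

```text
time: 13.8
position: [0.5648, 0.1171, 0.0718]
tool_rot: [3.141, -0.063, -0.002]
ft_force: [-3.2, 0.1, 2.0]
grip_width: 0.005
grip_force: 1.5
```

Run:
```python
from h import *
s=ctrl.get_state();print(s['time'],s['position'],wc(s['position']),s['tool_rot'],s['ft_force'],s['grip_force']);print(fin(87.2))
```

```text
13.8 [0.56481935 0.11712956 0.07179772] [0.021  0.0272] [ 3.14081609e+00 -6.29694089e-02 -2.38430571e-03] [-3.2060124   0.05170512  2.03350766] 1.5013606409775093
(array([0.56564773, 0.11813182, 0.072     ]), -2.799999999999997)
```

The force rose to 3.2 N right at the expected limit position, so the keeper is shut. I'll back off, lift and check.

Request:
step_arm:
  commands:
    - {"travel": [-0.008,0,0],"turn": [0,0,0]}
    - {"travel": [-0.025,0,0],"turn": [0,0,0]}
    - {"travel": [-0.035,0,-0.03],"turn": [0,0,0]}
    - {"travel": [-0.035,0,-0.07],"turn": [0,0,0]}
    - {"travel": [-0.035,0,-0.11],"turn": [0,0,0]}

```text
time: 14.3
position: [0.5297, 0.1181, 0.1828]
tool_rot: [3.14, -0.064, -0.0]
ft_force: [1.3, -0.3, 1.1]
grip_width: 0.006
grip_force: 0.0
```

Request:
step_arm:
  commands:
    - {"travel": [-0.02,0,-0.02],"turn": [0,0,0]}
    - {"travel": [-0.02,0,-0.02],"turn": [0,0,0]}
    - {"travel": [-0.02,0,-0.02],"turn": [0,0,0]}

```text
time: 14.6
position: [0.5107, 0.1189, 0.2019]
tool_rot: [3.14, -0.064, 0.003]
ft_force: [-0.1, 0.2, 0.1]
grip_width: 0.003
grip_force: 0.0
```

Run:
```python
from h import *
s=ctrl.get_state();print(s['time'],s['position'],s['tool_rot'],s['ft_force'])
cv2.imwrite('pics/w7.png',ctrl.get_image('wrist')[...,::-1])
```

```text
14.6 [0.51073229 0.11886997 0.20188478] [ 3.14006708e+00 -6.44228738e-02  2.77464166e-03] [-0.09557791  0.16012567  0.08374396]
```

View pics/w7.png

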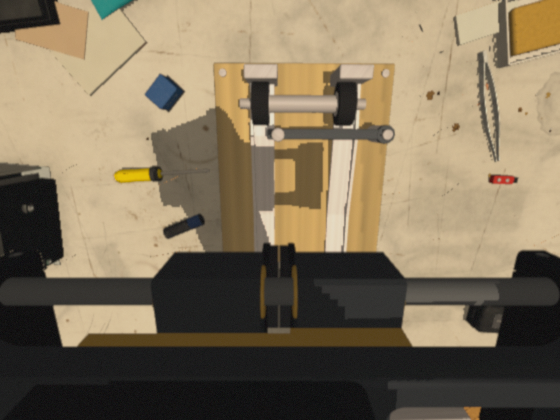

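The bar runs straight across both rails, from (388,134) to (272,133), parallel to and just behind the roller at (303,103). Both tyres are on the stops and the tool is clear, so I'm handing in.

```bash
python3 -c "
from bench import ctrl
print(ctrl.close_job())"
```

```text
the job is handed in; nothing more can be done
None
```

The roller is home against both end stops, the keeper is shut behind it, the bystanders in view looked undisturbed, the arm is clear of everything, and I handed the job in at about 15 s; no verdict was returned.

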